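# Zero the crusher's screen turret and count it on four clicks

## Robot

A 6-joint arm with a two-finger parallel gripper is mounted at the origin on the work surface. World frame = base frame: x ahead of the robot, y to its left, z up, the work surface at z = 0. Lengths are in m, angles in rad, forces in N, time in s.
With the tool pointing down it reaches from about 0.4 to 0.925 m from the base axis. Payload 3.4 kg.
Tool frame: the origin (TCP) lies between the finger pads; the fingertips stand 22 mm ahead of it and the grasp point (between the pads) lies 3 mm ahead of it; z points along the fingers, y is the direction in which the jaws open and shut (so a half turn about z gives the same grasp; the last joint's range is limited). The gripper opens to 85 mm and grips with 20 to 120 N. Pads are 22 mm wide; open, the fingers measure 114 mm over their backs; the gripper's body (76 mm by 85 mm) begins 54 mm behind the grasp point. The pads swing forward as they close: fully open they stand 13 mm farther back than shut.
Start: joints at [-1.417, 0.307, 1.506, -0, 1.328, -0.073], TCP at [0.129, -0.56, 0.253] pointing down, gripper open.
Joint ranges: [-3.12, 3.12], [-1.05, 2.28], [0.14, 2.33], [-1.42, 4.57], [0.1, 2.73], [-2.68, 2.68]. Speed limits (rad/s): [2.57, 2.57, 3.14, 3.14, 3.14, 3.14].

## Interface

Orientations are given as a rotation vector (axis times angle).
In Python, from plant import readout, optics, ctrl, models gives the robot as it stands. The module is installed in compiled form; this text tells all that it offers.
- The arm moves only by the tool drive_tool, never from a script. Its argument "moves" is a list of rows, each a list of 3 entries, a list of its own where there are three numbers: the opening, from 0 (shut) to 1 (fully open), then the shift along the tool's x, y, z normalised to -1 to 1, where 1 is 0.3 m, then the turn about the tool's z normalised to -1 to 1, where 1 is 180 degrees. In form: [[claw, [tx, ty, tz], yaw], ...]. A call has exactly 5 rows; each row shifts and turns the commanded pose from where the row before left it, along the tool's axes as they then stand; what a row does not reach is not made up. A row lasts 1/10 s, in which the tool goes at most 50 mm and 8.59 degrees, less where a joint would pass 70% of its speed; a pose out of reach is approached as far as the arm can. A call with a number of a shift or a turn outside -1 to 1 is refused whole. A call with a gripper value outside its range is refused whole. The fingers move at their own pace and stop on an object; "squeeze" is the grip in N (left out, the last holds). Time passes only in rows, so rows that do not move let the fingers close, or fill a call up. It gives the time, the measured TCP pose, the force and the opening at its end, in the units of the state.
- readout.state(): the state, without advancing time (a new reading comes with each control period).
- optics.snapshot(name): name is "scene" or "top"; returns a dict with "img" (420x560x3 uint8, blue, green, red), "fovy" (degrees; the focal length in pixels is half the picture's height over the tangent of half this angle, whatever the lens; pixels are square), "cx", "cy" (the principal point, pixels), "xyz" and "orientation" of the camera in the world. Camera axes: x right, y down, z forward; pixel columns grow to the right and rows downward; lengths in m; the calibration is good to about 2 mm. A picture is of the moment at which its call begins. There is no depth.
- ctrl.job_done(): hands the job in, once; it reports no verdict.
Trained networks look in a picture, given as the dict that the camera call returned (one of the last four; its "shot" number tells which), for a name from the list of things; names that differ only in an ending like _2 or _b are one class to them, and where a whole thing is asked for, a point or a joint stands for the part that bears it (a point fixed in the world has none). Each returns a list of dicts, best first, with "conf" (0 to 1); they miss things now and then, are a little off and sometimes report something else, mostly with a low value. They report only what shows in the picture. A call takes as long as a camera call.
- models.trace(picture, query): "mask" (420x560 bool, what is visible of it) and "box" ([left, top, width, height] in pixels, round what is visible of it).
- models.landmark_of(picture, query): "location" ([column, row] in pixels: a listed point, or the origin of a listed thing).
The state is a dict: "clock": time; "joints": joint angles; "dq": joint speeds; "effort": joint torques, N m; "ee_pos": TCP position; "eef_rot": TCP orientation; "contact_force": force on the tool from outside, world axes, zero at the start; "ft_torque": the same for the moment, N m; "width": finger opening in m.
Only numpy, scipy, OpenCV 4.12 (cv2) and the standard library are available. Lean on these libraries where they do the work, as an engineer would, in place of code of your own. Each camera call takes 0.05 s, during which the arm holds its last target.

## Task

Set the crusher's unmarked screen turret to its fourth station: first turn it back (clockwise seen from above) by its upright handle past the last notch and hold it pressed gently but definitely against the stop post for about a second, without forcing it. Then turn it forward (counter-clockwise) four clicks counted from there (let go of the stop it springs back into its zero notch, which does not count), letting it come to rest in each notch and never turning it past the fourth, and let go of it there. Leave the bottle, bowl, sieve and scraper as they are.

Things in the scene. Friction and masses are not known exactly. Their poses are not given: they have to be found in the camera images.
- crusher: Cast iron hand crusher with red crank and, on the same base (250 x 420 x 16 mm, fixed, y -295 to +125 mm here), the screen turret. Origin on the table, on the turret's upright turning axis; z up. The crusher fills y -155 to -280 mm, 285 mm high (crank to x = +170); its outlet chute hangs over the turret at y -57 to -167 mm, 80 to 140 mm high. All this is clear of the handle's sweep.
- turret (a joint): Turret angle (rad), growing counter-clockwise from above. A notch every 0.628 (36 deg): notch 0 at 0, notch 4 at 2.513; a sprung roller pulls it into the nearest. Leaving a notch takes 5 to 6 N at the handle, easing to nothing half-way, then it snaps on to the next. Stop somewhere between -0.19 and -0.05; let go there, it springs back to 0. Starts in notch 1, 2 or 3; turns freely past 4, to 3.4.
- handle (a point): Upright handle of the turret: plain round steel post, 18 mm in diameter, 60 mm long, from 62 to 122 mm above the table, 80 mm from the turret's axis. The point is on its centre line, 92 mm above the table. In the crusher's frame it lies at the angle (from x, counter-clockwise) 18 deg + joint turret. Nothing else stands in its sweep between the stop and notch 4.
- turret_plate: The turning plate with all it carries: aluminium disc, 180 mm in diameter, top 62 mm above the table, with ten equal round screens (29 mm), a hub nut (32 mm, top at 74 mm), the handle, and opposite the handle the lug. Origin on the table on the turning axis, z up; turned from the crusher's frame by joint turret.
- lug (a point): Centre of the turret's lug, opposite the handle: 16 mm round, 106 mm from the axis, 48 to 64 mm above the table. Turned fully clockwise, it meets the stop's sleeve; nothing else of the turret touches the stop.
- stop_post: Fixed stop, from 16 mm (origin, on the axis of its thin pin, 106 mm from the turret's axis) to 88 mm high. The pin carries a tight round sleeve (22 mm, 6 mm eccentric, set differently each time, pose not given): where the lug meets it must be felt. It is rigid. About 4 to 9 N at the lug is right (9 to 15 N sideways at the handle, roller's pull of 3 to 5 N included); above 12 N at the lug is forcing it.
- bottle: Bystander: brown glass beer bottle, standing, 62 mm in diameter, 228 mm high. Origin under its centre.
- bowl: Bystander: white porcelain bowl of amber glass chips, 120 mm wide, 52 mm high. Origin under its centre.
- sieve: Bystander: steel sieve ring, 100 mm in diameter, 30 mm high, lying flat. Origin under its centre.
- scraper: Bystander: small chrome scraper, 150 mm long, 16 mm high, lying flat along its x axis. Origin under its middle.

How it is judged:
On the way, in this order (a step that is already met when the one before it is completed fails the run):
1. the lug is pressed against the stop post with at least 2.5 N for 0.4 s (contact force between turret_plate and stop_post above 2.5 N), for 0.4 s.
2. the turret rests in notch 1 counted from the stop (within 0.1 rad for 0.15 s) (value of joint turret between 0.5283 and 0.7283 rad), for 0.15 s.
3. the turret rests in notch 2 counted from the stop (within 0.1 rad for 0.15 s) (value of joint turret between 1.1566 and 1.3566 rad), for 0.15 s.
4. the turret rests in notch 3 counted from the stop (within 0.1 rad for 0.15 s) (value of joint turret between 1.785 and 1.985 rad), for 0.15 s.
5. the turret rests in notch 4 counted from the stop (within 0.1 rad for 0.15 s) (value of joint turret between 2.4133 and 2.6133 rad), for 0.15 s.
At the end, for the whole second after the job is handed in: The turret rests in notch 4 (2.513 rad within 0.06 rad), still, with nothing touching it, after it was pressed on the stop and passed through notches 1, 2 and 3 in turn (value of joint turret between 2.4533 and 2.5733 rad and velocity of joint turret between -0.05 and 0.05 rad/s).
It fails at once if the lug is forced against the stop post (more than 12 N) (contact force between turret_plate and stop_post above 12 N).
It fails at once if the turret is turned past the fourth notch (more than half a click beyond it) (value of joint turret above 2.83 rad).
It fails at once if a bystander is moved by more than 15 mm (distance of any of bottle, bowl, sieve, scraper from where it was at the start of the episode above 0.015 m).
It also fails if it takes over 72 s, if anything falls off the work surface, if the arm or the gripper's body presses on something with over 40 N, if the wrist force passes 120 N, or if a joint passes its speed limit or range.

## Working session

There is one attempt and no reset: what is moved stays moved. The work goes in short steps, Python scripts to look and compute and a tool call to move; the robot and the scene stay as the last step left them, time stands still between calls to the robot, and variables do not carry over. Pictures are saved under pics/ and viewed, and the job is handed in when it is done.

Besides the shell and the picture viewer there is one more tool, called as a command line: name --argument value ..., lists and objects as JSON in quotes. drive_tool: Moves the arm, as the interface text tells. Scaled input: -1 to 1 covers 0.3 m each way for a shift and 180 degrees each way for a turn. Its arguments: {"type":"object","properties":{"moves":{"type":"array","items":{"type":"array"}},"squeeze":{"type":"number"}},"required":["moves"]}

```bash
mkdir -p pics; cat > h.py <<'E'
import numpy as np,cv2
from plant import readout,optics,ctrl,models
from scipy.spatial.transform import Rotation as R
def cam(p):
    o=np.array(p["orientation"],float)
    M=R.from_rotvec(o).as_matrix() if o.size==3 else (o if o.shape==(3,3) else R.from_quat(o).as_matrix())
    f=p["img"].shape[0]/2/np.tan(np.radians(p["fovy"])/2)
    return M,np.array(p["xyz"]),f
def ray(p,uv):
    M,c,f=cam(p); d=M@np.array([(uv[0]-p["cx"])/f,(uv[1]-p["cy"])/f,1]); return c,d
def atz(p,uv,z):
    c,d=ray(p,uv); return c+d*(z-c[2])/d[2]
def proj(p,X):
    M,c,f=cam(p); q=M.T@(np.array(X)-c); return np.array([p["cx"]+f*q[0]/q[2],p["cy"]+f*q[1]/q[2]])
E
python3 - <<'E'
from h import *
s=readout.state(); print(s)
for n in("scene","top"):
    p=optics.snapshot(n); cv2.imwrite(f"pics/{n}0.png",p["img"]); print(n,{k:v for k,v in p.items() if k!="img"})
    for q,z in(("crusher",0),("handle",.092),("turret_plate",0),("lug",.056),("stop_post",.016),("bottle",0),("bowl",0),("sieve",0),("scraper",0)):
        for r in models.landmark_of(p,q)[:2]: print(q,r["conf"],r["location"],atz(p,r["location"],z).round(4))
E
```

```text
{'clock': 0.0, 'joints': array([-1.41746664e+00,  3.07591960e-01,  1.50765688e+00, -2.44410610e-05,
        1.32839196e+00, -7.35296538e-02]), 'dq': array([ 0.00049079, -0.00033037, -0.00076934, -0.00028533, -0.00117912,
       -0.00083198]), 'effort': array([ 2.22891176e-03, -4.57556891e+01, -2.51913697e+01,  4.24682385e-04,
        1.31853684e-02, -5.96451528e-07]), 'ee_pos': array([ 0.12918136, -0.55964327,  0.25237636]), 'eef_rot': array([-3.11937052e+00, -3.55363815e-01,  1.65455528e-04]), 'contact_force': array([ 0.52508979,  0.53391519, -0.46319283]), 'ft_torque': array([ 0.00745231,  0.01837593, -0.01044502]), 'width': 0.08547561268491279}
scene {'fovy': 56.794547914789845, 'cx': 288.2211031637976, 'cy': 211.715255571549, 'xyz': array([1.06363567, 0.58334903, 0.70116443]), 'orientation': array([-1.05502065, -2.41243574,  1.05028802]), 'shot': 1}
crusher 0.66 [265.3, 202.1] [ 0.539  -0.0037  0.    ]
crusher 0.61 [295.9, 172.4] [ 0.386  -0.0307  0.    ]
handle 0.75 [297.7, 173.3] [0.4746 0.0558 0.092 ]
turret_plate 0.91 [263.2, 203.1] [ 0.5457 -0.0051  0.    ]
lug 0.96 [224.4, 
[... 565 characters left out ...]
 2.18295274, -0.14373224]), 'shot': 2}
crusher 0.78 [324.6, 236.8] [0.5387 0.0071 0.    ]
crusher 0.51 [326.4, 238.2] [0.5358 0.0035 0.    ]
handle 0.73 [362.1, 188.2] [ 0.6226 -0.0495  0.092 ]
handle 0.68 [308.6, 272.0] [0.4733 0.0497 0.092 ]
turret_plate 0.59 [325.8, 235.3] [0.5417 0.0046 0.    ]
lug 0.62 [358.5, 186.1] [ 0.6326 -0.0514  0.056 ]
lug 0.5 [286.0, 154.7] [0.6936 0.0862 0.056 ]
stop_post 0.51 [347.6, 286.6] [ 0.4408 -0.0339  0.016 ]
bottle 0.59 [192.8, 227.4] [0.5588 0.2719 0.    ]
bowl 0.74 [210.5, 312.1] [0.3922 0.2344 0.    ]
bowl 0.72 [311.1, 270.7] [0.4712 0.0354 0.    ]
sieve 0.74 [287.1, 154.7] [0.7077 0.0814 0.    ]
scraper 0.72 [373.3, 140.1] [ 0.7388 -0.0982  0.    ]
```

```bash
python3 -c "
import cv2
for n in('scene','top'):
    i=cv2.imread(f'pics/{n}0.png'); cv2.imwrite(f'pics/{n}0b.png',cv2.resize(i,(784,588)))
i=cv2.imread('pics/top0.png');cv2.imwrite('pics/top0c.png',cv2.resize(i[130:330,230:430],(800,800))[:600])
"
```

```text
(no output)
```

View pics/scene0b.png

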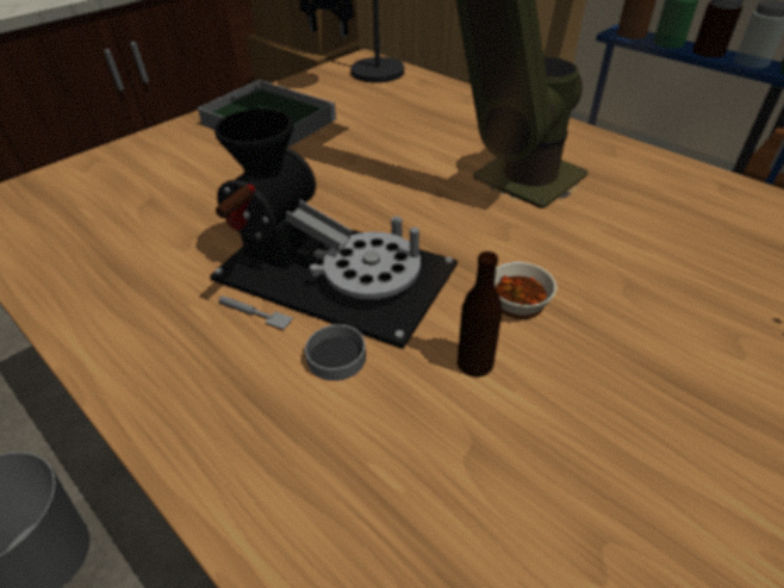

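View pics/top0b.png

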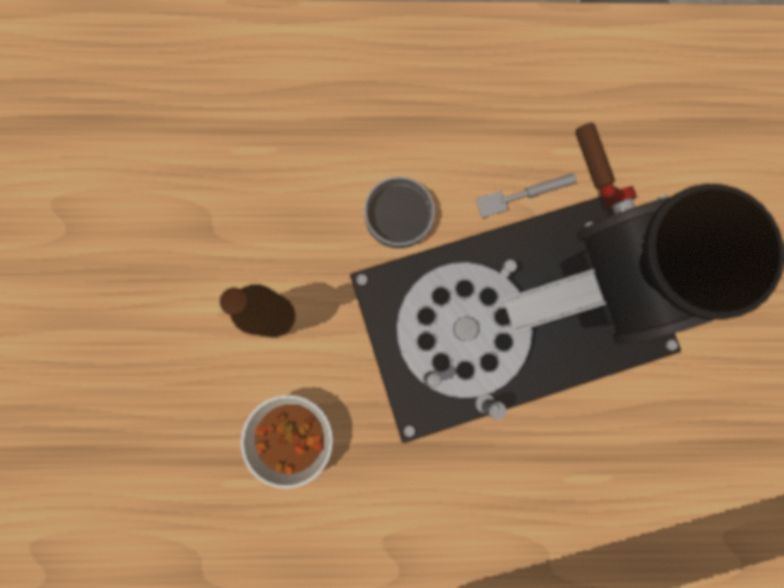

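```bash
python3 -c "
import cv2
i=cv2.imread('pics/top0.png');cv2.imwrite('pics/top0c.png',cv2.resize(i[180:320,250:430],None,fx=4.4,fy=4.4,interpolation=cv2.INTER_CUBIC)[:600,:800])
i=cv2.imread('pics/scene0.png');cv2.imwrite('pics/scene0c.png',cv2.resize(i[140:250,150:330],None,fx=4.4,fy=4.4,interpolation=cv2.INTER_CUBIC)[:600,:800])
"
```

```text
(no output)
```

View pics/top0c.png

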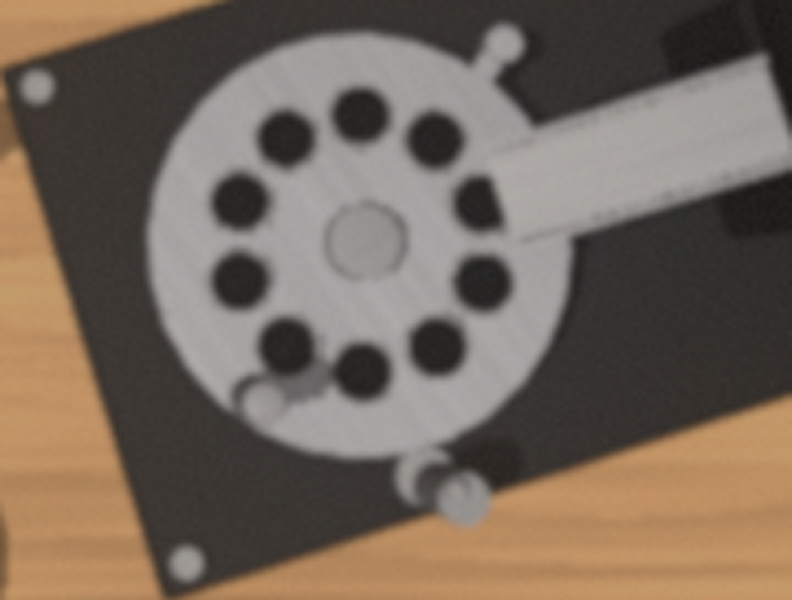

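View pics/scene0c.png

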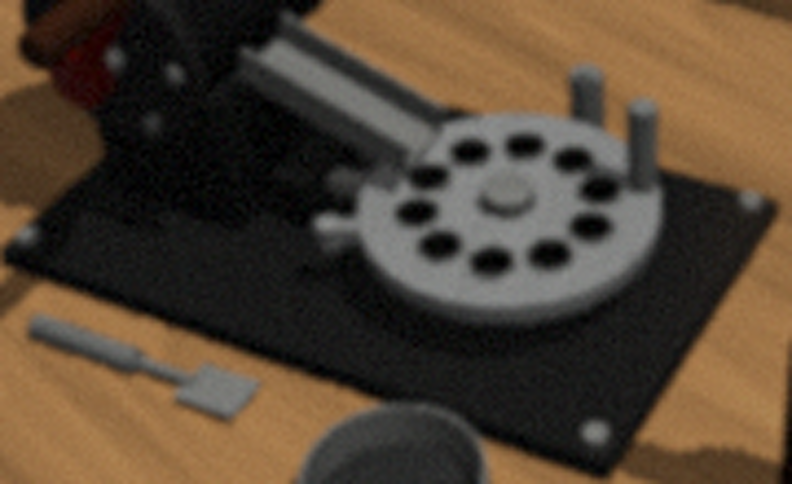

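```bash
python3 - <<'E'
from h import *
p=[optics.snapshot("scene"),optics.snapshot("top")]
S=lambda u,v:(150+(u+.5)/4.4-.5,140+(v+.5)/4.4-.5)
T=lambda u,v:(250+(u+.5)/4.4-.5,180+(v+.5)/4.4-.5)
P=lambda n,i,uv,z:print(n,atz(p[i],uv,z).round(4))
P("hubS",0,S(507,186),.074);P("hubT",1,T(367,241),.074);P("plateT",1,T(360.5,246),.062)
P("plateS",0,S(510,211),.062)
P("handS",0,S(641,105),.122);P("handT",1,T(265,402),.122)
P("lugT",1,T(503,45),.064);P("lugS",0,S(335,222),.064)
a=atz(p[1],T(38,87),.016);b=atz(p[1],T(187,565),.016);print(a,b,np.degrees(np.arctan2(*(a-b)[[1,0]])))
a=atz(p[0],S(752,202),.016);b=atz(p[0],S(595,433),.016);print(a,b,np.degrees(np.arctan2(*(b-a)[[1,0]])))
P("stopT",1,T(465,497),.088);P("stopS",0,S(587,75),.088)
E
```

```text
hubS [0.5406 0.0017 0.074 ]
hubT [0.5401 0.0021 0.074 ]
plateT [0.5386 0.0029 0.062 ]
plateS [0.5457 0.0085 0.062 ]
handS [0.4779 0.0504 0.122 ]
handT [0.4765 0.0506 0.122 ]
lugT [ 0.6241 -0.0597  0.064 ]
lugS [ 0.6226 -0.0579  0.064 ]
[0.61295235 0.14029631 0.016     ] [0.40082459 0.0749428  0.016     ] 17.12331123920982
[0.3997488  0.07376269 0.016     ] [0.6101249  0.13684035 0.016     ] 16.69045714042304
stopT [ 0.4366 -0.0329  0.088 ]
stopS [ 0.4428 -0.0265  0.088 ]
```

drive_tool --moves '[[1,[0,0,-0.16],-0.047],[1,[0,0,-0.16],-0.047],[1,[0,0,-0.16],-0.047],[1,[0,0,0],-0.047],[1,[0,0,0],-0.047]]' --squeeze 30

```text
clock: 1.6
ee_pos: [0.1294, -0.5612, 0.4]
eef_rot: [2.774, 1.464, -0.003]
contact_force: [-0.2, -0.4, -0.9]
width: 0.0853
```

```bash
cat >> h.py <<'E'
def toolframe():
    s=readout.state(); M=R.from_rotvec(s["eef_rot"]).as_matrix(); return s,M
def psi(M): return np.degrees(np.arctan2(M[1,0],M[0,0]))
def show(target=None):
    s,M=toolframe(); print("t",s["clock"],"pos",s["ee_pos"].round(4),"psi",psi(M).round(2),"F",s["contact_force"].round(2),"Ftool",(M.T@s["contact_force"]).round(2),"w",round(s["width"],4),"q",s["joints"].round(2))
    if target is not None: print("shift tool units",(M.T@(np.array(target)-s["ee_pos"])/.3).round(3))
HUB=np.array([.540,.002])
E
python3 -c "
from h import *
show([.42,-.3,.4]); show([.477,.0505,.4])"
```

```text
t 1.6 pos [ 0.1294 -0.5612  0.4   ] psi 55.64 F [-0.15 -0.37 -0.91] Ftool [-0.39  0.08  0.91] w 0.0853 q [-1.42  0.23  1.25  0.    1.65 -0.82]
shift tool units [ 1.265  0.308 -0.004]
t 1.6 pos [ 0.1294 -0.5612  0.4   ] psi 55.64 F [-0.15 -0.37 -0.91] Ftool [-0.39  0.08  0.91] w 0.0853 q [-1.42  0.23  1.25  0.    1.65 -0.82]
shift tool units [ 2.337 -0.194 -0.01 ]
```

drive_tool --moves '[[1,[0.156,0.038,0],0],[1,[0.156,0.038,0],0],[1,[0.156,0.038,0],0],[1,[0.156,0.038,0],0],[1,[0.156,0.038,0],0]]'

```text
clock: 2.1
ee_pos: [0.3104, -0.399, 0.3975]
eef_rot: [2.783, 1.457, 0.0]
contact_force: [1.9, 0.6, -0.3]
width: 0.0855
```

drive_tool --moves '[[1,[0.156,0.038,0],0],[1,[0.156,0.038,0],0],[1,[0.156,0.038,0],0],[1,[0.0,0.0,0],0],[1,[0,0,0],0]]'

```text
clock: 2.6
ee_pos: [0.418, -0.3036, 0.3972]
eef_rot: [-2.781, -1.462, 0.001]
contact_force: [0.2, -1.3, 0.3]
width: 0.0852
```

```bash
python3 -c "
from h import *
show([.477,.0505,.4])"
```

```text
t 2.6 pos [ 0.418  -0.3036  0.3972] psi 55.47 F [ 0.21 -1.34  0.25] Ftool [-0.99  0.93 -0.25] w 0.0852 q [-0.71  0.14  1.37 -0.    1.63 -0.11]
shift tool units [ 1.084 -0.507 -0.01 ]
```

drive_tool --moves '[[1,[0.1355,-0.0634,0],0],[1,[0.1355,-0.0634,0],0],[1,[0.1355,-0.0634,0],0],[1,[0.1355,-0.0634,0],0],[1,[0.1355,-0.0634,0],0]]'

```text
clock: 3.1
ee_pos: [0.4543, -0.0834, 0.3975]
eef_rot: [2.785, 1.453, -0.0]
contact_force: [1.0, -0.1, -0.1]
width: 0.0857
```

drive_tool --moves '[[1,[0.1355,-0.0634,0],0],[1,[0.1355,-0.0634,0],0],[1,[0.1355,-0.0634,0],0],[1,[0,0,0],-0.047],[1,[0,0,0],-0.047]]'

```text
clock: 3.6
ee_pos: [0.4774, 0.0494, 0.3972]
eef_rot: [2.531, 1.86, -0.001]
contact_force: [-0.1, 0.1, 0.0]
width: 0.0852
```

drive_tool --moves '[[1,[0,0,0.1],-0.047],[1,[0,0,0.1],-0.047],[1,[0,0,0.1],-0.047],[1,[0,0,0.1],-0.047],[1,[0,0,0.1],-0.047]]'

```text
clock: 4.1
ee_pos: [0.4774, 0.0475, 0.2464]
eef_rot: [1.694, 2.645, -0.001]
contact_force: [0.7, 0.4, -0.1]
width: 0.0857
```

drive_tool --moves '[[1,[0,0,0],-0.047],[1,[0,0,0],-0.047],[1,[0,0,0],-0.047],[1,[0,0,0],-0.016],[1,[0,0,0],0]]'

```text
clock: 4.6
ee_pos: [0.4775, 0.0477, 0.2474]
eef_rot: [1.006, 2.976, -0.001]
contact_force: [0.3, -0.2, 0.2]
width: 0.0854
```

```bash
python3 -c "
from h import *
show([.477,.0505,.122])"
```

```text
t 4.6 pos [0.4775 0.0477 0.2474] psi 142.63 F [ 0.35 -0.2   0.19] Ftool [-0.39  0.06 -0.19] w 0.0854 q [ 0.01  0.18  1.7  -0.    1.26 -0.91]
shift tool units [0.007 0.007 0.418]
```

drive_tool --moves '[[1,[0.007,0.007,0.14],0],[1,[0,0,0.14],0],[1,[0,0,0.139],0],[1,[0,0,0],0],[1,[0,0,0],0]]'

```text
clock: 5.1
ee_pos: [0.4769, 0.0517, 0.1217]
eef_rot: [-1.005, -2.975, 0.001]
contact_force: [0.5, -0.4, 0.0]
width: 0.0853
```

```bash
python3 -c "
from h import *
show([.477,.0505,.122])
for n in ('scene','top'):
    p=optics.snapshot(n); i=p['img']
    c=i[120:250,150:350] if n=='scene' else i[170:320,250:430]
    cv2.imwrite(f'pics/{n}1.png',cv2.resize(c,None,fx=3.9,fy=3.9,interpolation=cv2.INTER_CUBIC))
"
```

```text
t 5.1 pos [0.4769 0.0517 0.1217] psi 142.67 F [ 0.53 -0.4   0.01] Ftool [-0.66  0.   -0.01] w 0.0853 q [ 0.02  0.33  1.88 -0.    0.94 -0.9 ]
shift tool units [-0.003 -0.003 -0.001]
```

View pics/scene1.png

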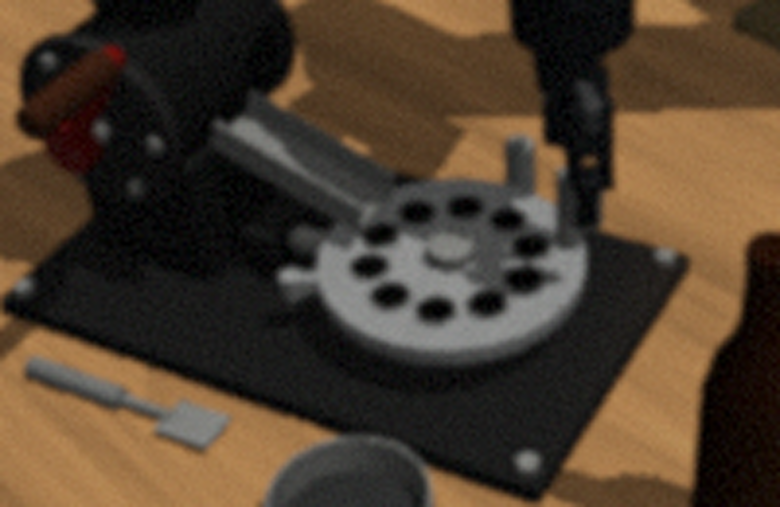

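View pics/top1.png

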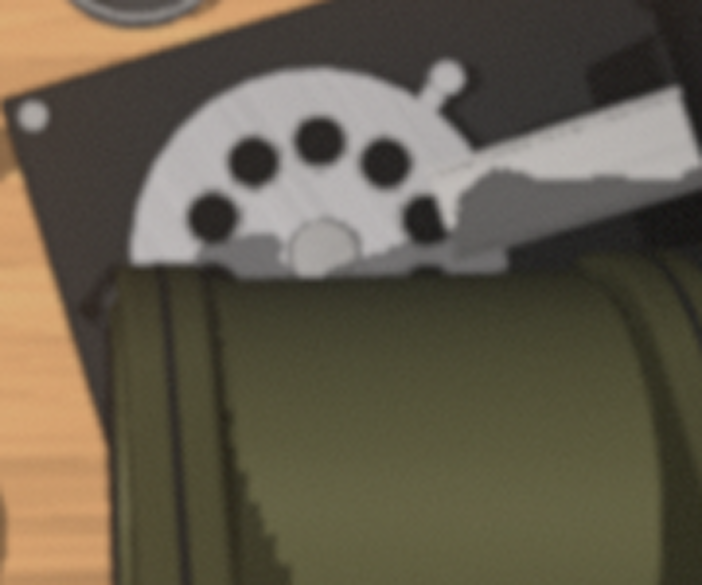

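drive_tool --moves '[[0.1,[0,0,0],0],[0.1,[0,0,0],0],[0.1,[0,0,0],0],[0.1,[0,0,0],0],[0.1,[0,0,0],0]]' --squeeze 30

```text
clock: 5.7
ee_pos: [0.4764, 0.0519, 0.1221]
eef_rot: [-1.001, -2.977, 0.003]
contact_force: [-3.5, -3.6, 7.6]
width: 0.0169
```

drive_tool --moves '[[0.1,[0,0,0],0],[0.1,[0,0,0],0],[0.1,[0,0,0],0],[0.1,[0,0,0],0],[0.1,[0,0,0],0]]'

```text
clock: 6.2
ee_pos: [0.4763, 0.0518, 0.1221]
eef_rot: [-1.001, -2.977, 0.003]
contact_force: [-2.0, -2.6, 6.4]
width: 0.0167
```

```bash
python3 -c "
from h import *
show()
p=optics.snapshot('scene');cv2.imwrite('pics/scene2.png',cv2.resize(p['img'][120:250,150:350],None,fx=3.9,fy=3.9,interpolation=cv2.INTER_CUBIC))
"
```

```text
t 6.2 pos [0.4763 0.0518 0.1221] psi 142.82 F [-2.03 -2.57  6.42] Ftool [ 0.07 -3.29 -6.41] w 0.0167 q [ 0.02  0.32  1.88 -0.    0.94 -0.9 ]
```

View pics/scene2.png

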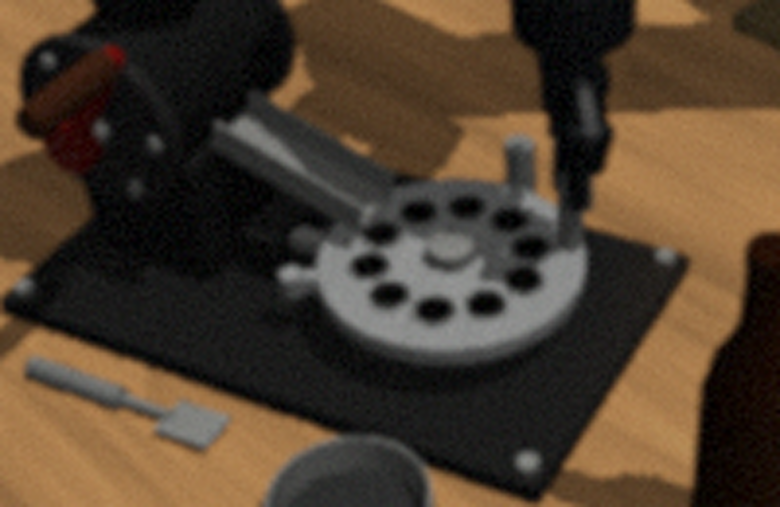

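drive_tool --moves '[[0.1,[-0.0021,0.0334,0],0.04],[0.1,[-0.0021,0.0334,0],0.04],[0.1,[-0.0021,0.0334,0],0.04],[0.1,[-0.0021,0.0334,0],0.04],[0.1,[-0.0021,0.0334,0],0.04]]'

```text
clock: 6.75
ee_pos: [0.5184, 0.0802, 0.122]
eef_rot: [1.878, 2.516, -0.001]
contact_force: [-5.1, -6.9, 9.9]
width: 0.0168
```

drive_tool --moves '[[0.1,[0,0,0],0],[0.1,[0,0,0],0],[0.1,[0,0,0],0],[0.1,[0,0,0],0],[0.1,[0,0,0],0]]'

```text
clock: 7.25
ee_pos: [0.5171, 0.0798, 0.1221]
eef_rot: [1.871, 2.523, -0.003]
contact_force: [-1.3, -3.5, 4.9]
width: 0.0168
```

```bash
cat >> h.py <<'E'
def pol():
    show(); s=readout.state(); d=s["ee_pos"][:2]-HUB; print("r",np.hypot(*d).round(4),"ang",np.degrees(np.arctan2(d[1],d[0])).round(2))
E
python3 -c "
from h import *
pol()"
```

```text
t 7.25 pos [0.5171 0.0798 0.1221] psi 106.89 F [-1.25 -3.45  4.9 ] Ftool [-2.95 -2.21 -4.9 ] w 0.0168 q [ 0.07  0.37  1.79 -0.    0.98 -0.22]
r 0.081 ang 106.38
```

drive_tool --moves '[[0.1,[-0.0031,0.0334,0],0.04],[0.1,[-0.0021,0.0334,0],0.04],[0.1,[-0.0021,0.0334,0],0.04],[0.1,[-0.0021,0.0334,0],0.04],[0.1,[-0.0021,0.0334,0],0.04]]'

```text
clock: 7.75
ee_pos: [0.5682, 0.0784, 0.1221]
eef_rot: [2.563, 1.813, 0.0]
contact_force: [-6.0, -1.9, 9.7]
width: 0.0169
```

drive_tool --moves '[[0.1,[0,0,0],0],[0.1,[0,0,0],0],[0.1,[0,0,0],0],[0.1,[0,0,0],0],[0.1,[0,0,0],0]]'

```text
clock: 8.25
ee_pos: [0.5671, 0.0788, 0.1221]
eef_rot: [2.559, 1.821, -0.001]
contact_force: [-1.1, -2.2, 4.5]
width: 0.0166
```

```bash
python3 -c "
from h import *
pol()"
```

```text
t 8.25 pos [0.5671 0.0788 0.1221] psi 70.87 F [-1.08 -2.22  4.53] Ftool [-2.46 -0.29 -4.53] w 0.0166 q [ 0.06  0.43  1.68 -0.    1.03  0.4 ]
r 0.0814 ang 70.57
```

drive_tool --moves '[[0.1,[-0.0031,0.0334,0],0.04],[0.1,[-0.0021,0.0334,0],0.04],[0.1,[-0.0021,0.0334,0],0.04],[0.1,[-0.0021,0.0334,0],0.04],[0.1,[-0.0005,0.0167,0],0.02]]'

```text
clock: 8.75
ee_pos: [0.6042, 0.0521, 0.1222]
eef_rot: [2.968, 1.027, 0.001]
contact_force: [-1.0, -3.0, 4.7]
width: 0.0165
```

drive_tool --moves '[[0.1,[0,0,0],0],[0.1,[0,0.006,0],0.007],[0.1,[0,0.006,0],0.007],[0.1,[0,0,0],0],[0.1,[0,0,0],0]]'

```text
clock: 9.25
ee_pos: [0.6061, 0.0496, 0.1222]
eef_rot: [2.987, 0.968, 0.001]
contact_force: [0.3, -5.5, 4.6]
width: 0.0165
```

```bash
python3 -c "
from h import *
pol()"
```

```text
t 9.25 pos [0.6061 0.0496 0.1222] psi 35.91 F [ 0.29 -5.47  4.56] Ftool [-2.97  4.61 -4.56] w 0.0165 q [ 0.01  0.47  1.6  -0.    1.07  0.96]
r 0.0814 ang 35.75
```

drive_tool --moves '[[0.1,[0,0.0033,0],0.004],[0.1,[0,0.0033,0],0.004],[0.1,[0,0,0],0],[0.1,[0,0,0],0],[0.1,[0,0,0],0]]'

```text
clock: 9.75
ee_pos: [0.6068, 0.0486, 0.1222]
eef_rot: [3.0, 0.931, 0.001]
contact_force: [-0.9, -2.6, 4.8]
width: 0.017
```

```bash
python3 -c "
from h import *
pol()"
```

```text
t 9.75 pos [0.6068 0.0486 0.1222] psi 34.5 F [-0.94 -2.58  4.84] Ftool [-2.24  1.6  -4.84] w 0.017 q [ 0.01  0.47  1.6  -0.    1.07  0.98]
r 0.0814 ang 34.94
```

drive_tool --moves '[[0.1,[0,0.0033,0],0.004],[0.1,[0,0.0033,0],0.004],[0.1,[0,0,0],0],[0.1,[0,0,0],0],[0.1,[0,0,0],0]]'

```text
clock: 10.25
ee_pos: [0.6071, 0.0481, 0.1222]
eef_rot: [-3.01, -0.894, 0.001]
contact_force: [-2.3, -0.1, 6.8]
width: 0.0167
```

```bash
python3 -c "
from h import *
pol()"
```

```text
t 10.25 pos [0.6071 0.0481 0.1222] psi 33.08 F [-2.34 -0.12  6.79] Ftool [-2.03 -1.18 -6.79] w 0.0167 q [0.01 0.47 1.6  0.   1.07 1.  ]
r 0.0814 ang 34.52
```

drive_tool --moves '[[0.1,[0,0.0033,0],0.004],[0.1,[0,0.0033,0],0.004],[0.1,[0,0,0],0],[0.1,[0,0,0],0],[0.1,[0,0,0],0]]'

```text
clock: 10.75
ee_pos: [0.608, 0.0468, 0.1221]
eef_rot: [-3.021, -0.856, 0.001]
contact_force: [-3.2, 0.7, 7.2]
width: 0.0169
```

```bash
python3 -c "
from h import *
pol()"
```

```text
t 10.75 pos [0.608  0.0468 0.1221] psi 31.65 F [-3.15  0.68  7.25] Ftool [-2.33 -2.24 -7.24] w 0.0169 q [0.01 0.47 1.6  0.   1.07 1.02]
r 0.0814 ang 33.36
```

drive_tool --moves '[[0.1,[0,0.0033,0],0.004],[0.1,[0,0.0017,0],0.002],[0.1,[0,0,0],0],[0.1,[0,0,0],0],[0.1,[0,0,0],0]]'

```text
clock: 11.25
ee_pos: [0.6088, 0.0456, 0.1221]
eef_rot: [-3.028, -0.828, 0.001]
contact_force: [-2.7, 1.2, 7.2]
width: 0.0168
```

```bash
python3 -c "
from h import *
pol()"
```

```text
t 11.25 pos [0.6088 0.0456 0.1221] psi 30.57 F [-2.73  1.21  7.17] Ftool [-1.73 -2.45 -7.17] w 0.0168 q [0.   0.48 1.6  0.   1.07 1.04]
r 0.0814 ang 32.34
```

drive_tool --moves '[[0.1,[0,0.0033,0],0.004],[0.1,[0,0.0017,0],0.002],[0.1,[0,0,0],0],[0.1,[0,0,0],0],[0.1,[0,0,0],0]]'

```text
clock: 11.75
ee_pos: [0.6096, 0.0443, 0.1222]
eef_rot: [-3.036, -0.799, 0.001]
contact_force: [-2.2, 1.8, 7.4]
width: 0.0167
```

```bash
python3 -c "
from h import *
pol()"
```

```text
t 11.75 pos [0.6096 0.0443 0.1222] psi 29.49 F [-2.17  1.79  7.45] Ftool [-1.01 -2.64 -7.44] w 0.0167 q [0.   0.48 1.59 0.   1.07 1.06]
r 0.0815 ang 31.25
```

drive_tool --moves '[[0.1,[0,0.0033,0],0.004],[0.1,[0,0,0],0],[0.1,[0,0,0],0],[0.1,[0,0,0],0],[0.1,[0,0,0],0]]'

```text
clock: 12.25
ee_pos: [0.6102, 0.0434, 0.1221]
eef_rot: [-3.041, -0.78, 0.001]
contact_force: [-2.3, 1.0, 6.5]
width: 0.0168
```

drive_tool --moves '[[0.1,[0,0.0033,0],0.004],[0.1,[0,0,0],0],[0.1,[0,0,0],0],[0.1,[0,0,0],0],[0.1,[0,0,0],0]]'

```text
clock: 12.75
ee_pos: [0.6108, 0.0425, 0.1221]
eef_rot: [-3.046, -0.761, 0.0]
contact_force: [-2.3, 1.4, 7.6]
width: 0.0166
```

```bash
python3 -c "
from h import *
pol()"
```

```text
t 12.75 pos [0.6108 0.0425 0.1221] psi 28.05 F [-2.3   1.43  7.59] Ftool [-1.35 -2.36 -7.58] w 0.0166 q [-0.    0.48  1.59  0.    1.07  1.08]
r 0.0815 ang 29.77
```

drive_tool --moves '[[0.1,[0,0.0033,0],0.004],[0.1,[0,0,0],0],[0.1,[0,0,0],0],[0.1,[0,0,0],0],[0.1,[0,0,0],0]]'

```text
clock: 13.25
ee_pos: [0.6112, 0.0415, 0.1222]
eef_rot: [-3.051, -0.742, 0.0]
contact_force: [-0.9, 0.8, 7.4]
width: 0.0169
```

drive_tool --moves '[[0.1,[0,0.0033,0],0.004],[0.1,[0,0,0],0],[0.1,[0,0,0],0],[0.1,[0,0,0],0],[0.1,[0,0,0],0]]'

```text
clock: 13.75
ee_pos: [0.6116, 0.0409, 0.1221]
eef_rot: [-3.055, -0.723, 0.0]
contact_force: [-1.9, 1.2, 7.0]
width: 0.0172
```

```bash
python3 -c "
from h import *
pol()"
```

```text
t 13.75 pos [0.6116 0.0409 0.1221] psi 26.61 F [-1.91  1.21  7.04] Ftool [-1.17 -1.95 -7.04] w 0.0172 q [-0.    0.48  1.59  0.    1.07  1.1 ]
r 0.0815 ang 28.48
```

drive_tool --moves '[[0.1,[0,0.0033,0],0.003],[0.1,[0,0,0],0],[0.1,[0,0,0],0],[0.1,[0,0,0],0],[0.1,[0,0,0],0]]'

```text
clock: 14.25
ee_pos: [0.6117, 0.0407, 0.1221]
eef_rot: [-3.057, -0.708, 0.001]
contact_force: [-3.7, 4.1, 7.4]
width: 0.0165
```

```bash
python3 -c "
from h import *
pol(); p=optics.snapshot('top'); cv2.imwrite('pics/top3.png',cv2.resize(p['img'][170:320,250:430],None,fx=3.9,fy=3.9,interpolation=cv2.INTER_CUBIC))
pol()"
```

```text
t 14.25 pos [0.6117 0.0407 0.1221] psi 26.08 F [-3.74  4.06  7.39] Ftool [-1.58 -5.31 -7.37] w 0.0165 q [-0.    0.48  1.59  0.    1.08  1.11]
r 0.0815 ang 28.38
t 14.3 pos [0.6117 0.0407 0.1221] psi 26.08 F [-2.41  3.58  8.08] Ftool [-0.58 -4.3  -8.06] w 0.0169 q [-0.    0.48  1.59  0.    1.08  1.11]
r 0.0815 ang 28.38
```

View pics/top3.png

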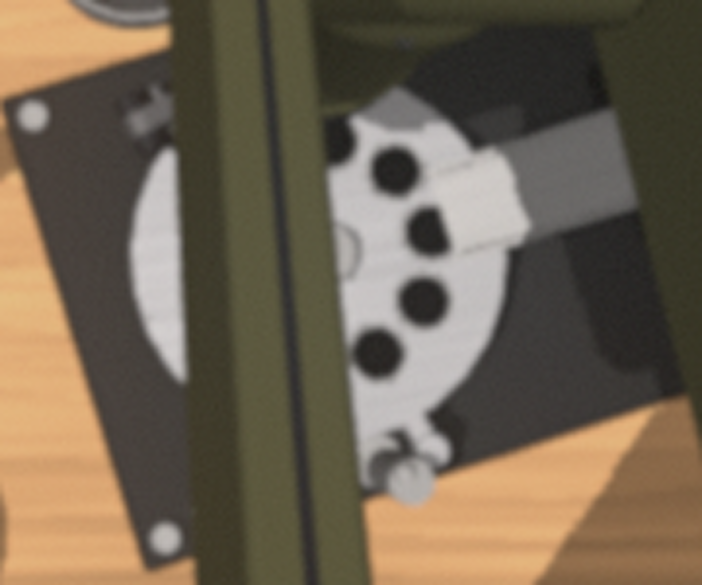

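drive_tool --moves '[[0.1,[0,0.0033,0],0],[0.1,[0,0,0],0],[0.1,[0,0,0],0],[0.1,[0,0,0],0],[0.1,[0,0,0],0]]'

```text
clock: 14.8
ee_pos: [0.6118, 0.0406, 0.1221]
eef_rot: [-3.056, -0.708, 0.002]
contact_force: [-3.3, 6.4, 7.8]
width: 0.0169
```

```bash
python3 -c "
from h import *
pol()"
```

```text
t 14.8 pos [0.6118 0.0406 0.1221] psi 26.08 F [-3.34  6.44  7.84] Ftool [-0.17 -7.29 -7.8 ] w 0.0169 q [-0.01  0.48  1.59  0.    1.08  1.11]
r 0.0815 ang 28.28
```

drive_tool --moves '[[0.1,[0,0.0033,0],0],[0.1,[0,0,0],0],[0.1,[0,0,0],0],[0.1,[0,0,0],0],[0.1,[0,0,0],0]]'

```text
clock: 15.3
ee_pos: [0.6118, 0.0405, 0.1221]
eef_rot: [-3.055, -0.707, 0.002]
contact_force: [-4.3, 8.3, 8.9]
width: 0.0166
```

```bash
python3 -c "
from h import *
pol()"
```

```text
t 15.3 pos [0.6118 0.0405 0.1221] psi 26.07 F [-4.27  8.29  8.92] Ftool [-0.2  -9.38 -8.86] w 0.0166 q [-0.01  0.48  1.59  0.01  1.08  1.11]
r 0.0815 ang 28.24
```

drive_tool --moves '[[0.1,[0,0.0023,0],0],[0.1,[0,0,0],0],[0.1,[0,0,0],0],[0.1,[0,0,0],0],[0.1,[0,0,0],0]]'

```text
clock: 15.8
ee_pos: [0.6116, 0.0404, 0.1221]
eef_rot: [-3.054, -0.706, 0.003]
contact_force: [-5.4, 9.9, 8.9]
width: 0.0165
```

drive_tool --moves '[[0.1,[0,0,0],0],[0.1,[0,0,0],0],[0.1,[0,0,0],0],[0.1,[0,0,0],0],[0.1,[0,0,0],0]]'

```text
clock: 16.3
ee_pos: [0.6116, 0.0404, 0.1221]
eef_rot: [-3.054, -0.706, 0.003]
contact_force: [-5.6, 9.8, 9.4]
width: 0.0166
```

drive_tool --moves '[[0.1,[0,0,0],0],[0.1,[0,0,0],0],[0.1,[0,0,0],0],[0.1,[0,0,0],0],[0.1,[0,0,0],0]]'

```text
clock: 16.8
ee_pos: [0.6116, 0.0404, 0.1221]
eef_rot: [-3.054, -0.706, 0.003]
contact_force: [-5.7, 10.4, 10.0]
width: 0.017
```

```bash
python3 -c "
from h import *
pol()"
```

```text
t 16.8 pos [0.6116 0.0404 0.1221] psi 26.02 F [-5.71 10.38 10.04] Ftool [ -0.58 -11.91  -9.95] w 0.017 q [-0.01  0.48  1.59  0.01  1.08  1.11]
r 0.0813 ang 28.24
```

drive_tool --moves '[[0.1,[0,-0.011,0],-0.014],[0.1,[0,-0.015,0],-0.017],[0.1,[0,-0.015,0],-0.017],[0.1,[0,0,0],0],[0.1,[0,0,0],0]]'

```text
clock: 17.3
ee_pos: [0.6071, 0.0484, 0.1221]
eef_rot: [-2.997, -0.936, 0.001]
contact_force: [-2.5, 0.9, 6.7]
width: 0.0166
```

```bash
python3 -c "
from h import *
pol()"
```

```text
t 17.3 pos [0.6071 0.0484 0.1221] psi 34.69 F [-2.48  0.88  6.7 ] Ftool [-1.54 -2.15 -6.69] w 0.0166 q [0.01 0.47 1.6  0.   1.07 0.97]
r 0.0815 ang 34.66
```

drive_tool --moves '[[0.1,[-0.0021,-0.0334,0],-0.04],[0.1,[-0.0021,-0.0334,0],-0.04],[0.1,[-0.0021,-0.0334,0],-0.04],[0.1,[-0.0021,-0.0334,0],-0.04],[0.1,[-0.0021,-0.0334,0],-0.04]]'

```text
clock: 17.8
ee_pos: [0.567, 0.0785, 0.1221]
eef_rot: [-2.556, -1.821, 0.001]
contact_force: [-3.5, 0.7, 9.7]
width: 0.0166
```

drive_tool --moves '[[0.1,[0,0,0],0],[0.1,[0,0,0],0],[0.1,[0,0,0],0],[0.1,[0,0,0],0],[0.1,[0,0,0],0]]'

```text
clock: 18.3
ee_pos: [0.5671, 0.0784, 0.1221]
eef_rot: [-2.56, -1.815, 0.001]
contact_force: [-4.1, 2.9, 8.7]
width: 0.0167
```

```bash
python3 -c "
from h import *
pol()"
```

```text
t 18.3 pos [0.5671 0.0784 0.1221] psi 70.66 F [-4.12  2.94  8.68] Ftool [ 1.42 -4.89 -8.66] w 0.0167 q [0.06 0.43 1.68 0.   1.03 0.4 ]
r 0.0811 ang 70.47
```

drive_tool --moves '[[0.1,[-0.0021,-0.0354,0],-0.04],[0.1,[-0.0021,-0.0334,0],-0.04],[0.1,[-0.0021,-0.0334,0],-0.04],[0.1,[-0.0021,-0.0334,0],-0.04],[0.1,[-0.0021,-0.0334,0],-0.04]]'

```text
clock: 18.8
ee_pos: [0.518, 0.0794, 0.1221]
eef_rot: [-1.868, -2.525, -0.002]
contact_force: [-3.5, -1.1, 7.2]
width: 0.0166
```

drive_tool --moves '[[0.1,[0,0,0],0],[0.1,[0,0,0],0],[0.1,[0,0,0],0],[0.1,[0,0,0],0],[0.1,[0,0,0],0]]'

```text
clock: 19.3
ee_pos: [0.5175, 0.0792, 0.122]
eef_rot: [-1.874, -2.519, 0.0]
contact_force: [-3.0, -0.1, 8.0]
width: 0.0168
```

```bash
python3 -c "
from h import *
pol()"
```

```text
t 19.3 pos [0.5175 0.0792 0.122 ] psi 106.72 F [-2.97 -0.08  7.97] Ftool [ 0.79 -2.88 -7.96] w 0.0168 q [ 0.07  0.38  1.79  0.    0.98 -0.22]
r 0.0804 ang 106.23
```

drive_tool --moves '[[0.1,[-0.0021,-0.0344,0],-0.04],[0.1,[-0.0021,-0.0334,0],-0.04],[0.1,[-0.0021,-0.0334,0],-0.04],[0.1,[-0.0021,-0.0334,0],-0.04],[0.1,[-0.0021,-0.0334,0],-0.04]]'

```text
clock: 19.8
ee_pos: [0.4765, 0.0511, 0.122]
eef_rot: [-0.996, -2.978, -0.001]
contact_force: [-2.4, -1.1, 8.7]
width: 0.0166
```

drive_tool --moves '[[0.1,[0,0,0],0],[0.1,[0,0,0],0],[0.1,[0,0,0],0],[0.1,[0,0,0],0],[0.1,[0,0,0],0]]'

```text
clock: 20.3
ee_pos: [0.4763, 0.0507, 0.122]
eef_rot: [-1.003, -2.975, 0.0]
contact_force: [-4.7, 0.5, 9.7]
width: 0.017
```

```bash
python3 -c "
from h import *
pol()"
```

```text
t 20.3 pos [0.4763 0.0507 0.122 ] psi 142.73 F [-4.74  0.54  9.68] Ftool [ 4.11 -2.45 -9.67] w 0.017 q [ 0.02  0.32  1.88  0.    0.94 -0.9 ]
r 0.0802 ang 142.6
```

drive_tool --moves '[[0.1,[0.0009,-0.0344,0],-0.04],[0.1,[-0.0021,-0.0334,0],-0.04],[0.1,[-0.0021,-0.0334,0],-0.04],[0.1,[-0.0021,-0.0334,0],-0.04],[0.1,[-0.0021,-0.0334,0],-0.04]]'

```text
clock: 20.8
ee_pos: [0.4597, 0.0041, 0.1221]
eef_rot: [-0.026, -3.141, -0.0]
contact_force: [-1.8, -1.9, 6.9]
width: 0.0169
```

drive_tool --moves '[[0.1,[0,0,0],0],[0.1,[0,0,0],0],[0.1,[0,0,0],0],[0.1,[0,0,0],0],[0.1,[0,0,0],0]]'

```text
clock: 21.3
ee_pos: [0.4597, 0.0038, 0.122]
eef_rot: [-0.034, -3.14, 0.001]
contact_force: [-2.1, -2.9, 8.7]
width: 0.0166
```

```bash
python3 -c "
from h import *
pol()
p=optics.snapshot('scene');cv2.imwrite('pics/scene4.png',cv2.resize(p['img'][120:250,150:350],None,fx=3.9,fy=3.9,interpolation=cv2.INTER_CUBIC))
"
```

```text
t 21.3 pos [0.4597 0.0038 0.122 ] psi 178.75 F [-2.14 -2.95  8.71] Ftool [ 2.08 -3.   -8.7 ] w 0.0166 q [-0.08  0.3   1.92 -0.    0.92 -1.63]
r 0.0803 ang 178.75
```

View pics/scene4.png

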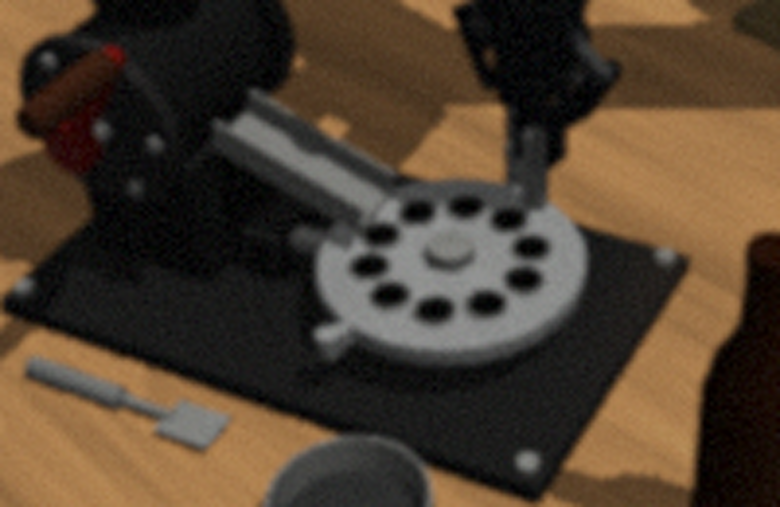

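drive_tool --moves '[[0.6,[0,0,0],0],[0.6,[0,0,0],0],[0.6,[0,0,0],0],[0.6,[0,0,0],0],[0.6,[0,0,0],0]]'

```text
clock: 21.85
ee_pos: [0.4605, 0.004, 0.1214]
eef_rot: [-0.038, -3.141, -0.0]
contact_force: [0.9, 0.1, -0.1]
width: 0.0514
```

drive_tool --moves '[[0.6,[0,0,-0.05],0],[0.6,[0,0,-0.1],0],[0.6,[0,0,-0.16],0],[0.6,[0,0,-0.16],0],[0.6,[0,0,-0.16],0]]'

```text
clock: 22.35
ee_pos: [0.46, 0.004, 0.3123]
eef_rot: [-0.038, -3.141, -0.0]
contact_force: [1.8, -0.3, 0.0]
width: 0.0511
```

drive_tool --moves '[[0.6,[0.16,0,0],0],[0.6,[0.0,0,-0.16],0],[0.6,[0,0,-0.16],0],[0.6,[0,0,0],0],[0.6,[0,0,0],0]]'

```text
clock: 22.85
ee_pos: [0.4129, 0.005, 0.4079]
eef_rot: [0.038, 3.138, -0.0]
contact_force: [-0.2, -0.2, -0.7]
width: 0.0513
```

```bash
python3 -c "
from h import *
pol()
p=optics.snapshot('top');cv2.imwrite('pics/top5.png',cv2.resize(p['img'],None,fx=1.4,fy=1.4))
for q,z in (('handle',.092),('lug',.056)):
  for r in models.landmark_of(p,q)[:2]: print(q,r,atz(p,r['location'],z))
p=optics.snapshot('scene');cv2.imwrite('pics/scene5.png',cv2.resize(p['img'][140:250,150:330],None,fx=4.4,fy=4.4,interpolation=cv2.INTER_CUBIC))
for q,z in (('handle',.092),('lug',.056),('bottle',0),('bowl',0),('sieve',0),('scraper',0)):
  for r in models.landmark_of(p,q)[:1]: print(q,r,atz(p,r['location'],z))
"
```

```text
t 22.85 pos [0.4129 0.005  0.4079] psi 178.6 F [-0.21 -0.23 -0.74] Ftool [ 0.2  -0.23  0.74] w 0.0513 q [-0.09 -0.02  1.53  0.    1.63 -1.64]
r 0.1271 ang 178.63
handle {'location': [337.2, 278.5], 'conf': 0.94} [ 0.46162792 -0.00067415  0.092     ]
lug {'location': [330.7, 176.8], 'conf': 0.8} [0.6505936  0.00131231 0.056     ]
handle {'location': [286.8, 160.9], 'conf': 0.56} [ 0.45416256 -0.00169507  0.092     ]
lug {'location': [233.7, 205.0], 'conf': 0.86} [ 0.64117284 -0.00713093  0.056     ]
bottle {'location': [338.1, 260.2], 'conf': 0.55} [0.5670386 0.2659003 0.       ]
bowl {'location': [370.7, 215.6], 'conf': 0.83} [0.39153424 0.2365987  0.        ]
sieve {'location': [238.4, 255.0], 'conf': 0.84} [0.71310799 0.08295657 0.        ]
scraper {'location': [182.6, 221.8], 'conf': 0.68} [ 0.7358857  -0.10722377  0.        ]
```

View pics/scene5.png

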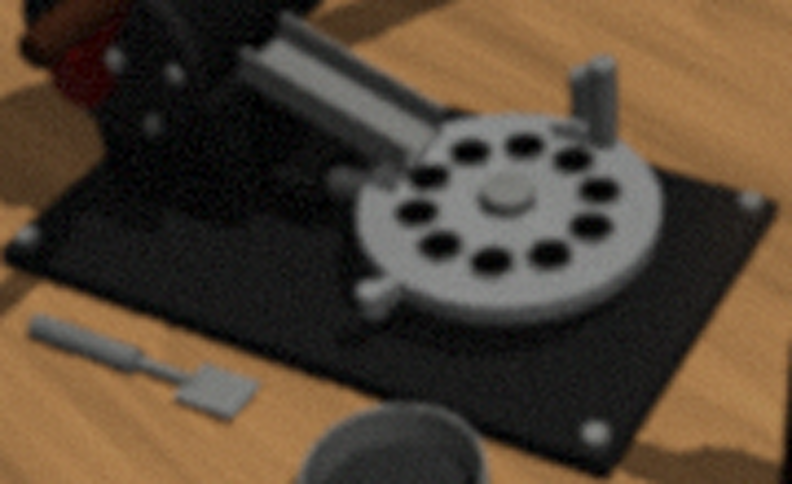

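View pics/top5.png

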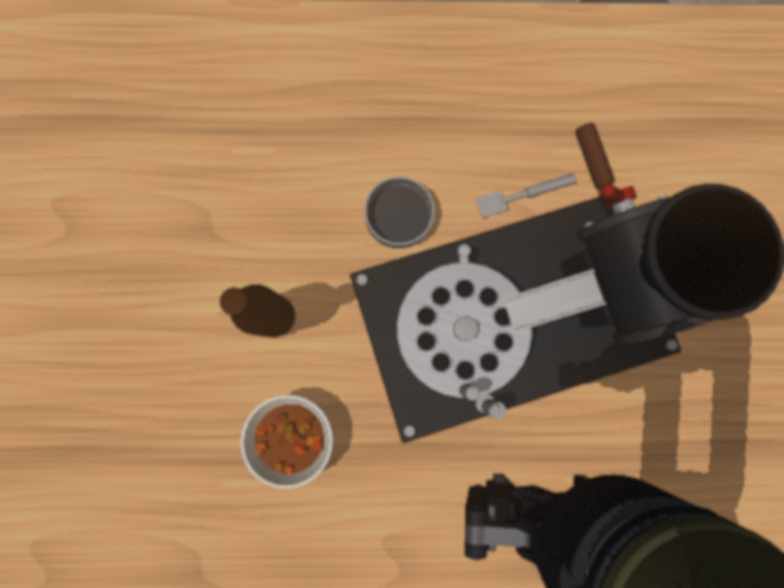

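```bash
python3 -c "
from h import *
print(ctrl.job_done())"
```

```text
the job is handed in; nothing more can be done
None
```

The turret is in its fourth notch, let go of and clear of the gripper, and the job is handed in. No verdict was reported.

**What I did**
- I found the turret in notch 3 and gripped the handle. I turned it back clockwise past notch 0 until the lug met the stop, about 0.11 rad beyond notch 0.
- I held it there for about 1 s with 11 to 12 N sideways at the handle, roughly 6 N at the lug by my estimate.
- I let it back into notch 0, then turned it forward four clicks. It rested about 0.5 s in each notch, still gripped, until I let go at notch 4.

**Last checks**
- **Turret:** Measured at the gripper, the handle stood at 178.8° just before I opened the fingers; notch 4 should be about 179°. The final pictures show it at about 180° with the lug opposite.
- **Screens:** They line up exactly as they did at the start, so the turret is seated in a notch, one click beyond where it began.
- **Bystanders:** All four look unmoved in the pictures. The detector's positions differ by 3 to 13 mm from the start. The largest differences are on the bowl and bottle, which were never touched, so I take this as its noise.
- **Force readings:** They carried a bias of 1 to 3 N while gripping, so the force at the lug is an estimate.

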